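# Draw a guide shaft hand over hand out of its storage tube

## Robot

A 6-joint arm with a two-finger parallel gripper is mounted at the origin on the work surface. World frame = base frame: x ahead of the robot, y to its left, z up, the work surface at z = 0. Lengths are in m, angles in rad, forces in N, time in s.
With the tool pointing down it reaches from about 0.325 to 0.85 m from the base axis. Payload 15.5 kg.
Tool frame: the origin (TCP) lies at the very end of the fingers, on their centre line; the grasp point (between the pads) lies 19 mm behind it; z points along the fingers, y is the line along which they close (so a half turn about z gives the same grasp; the last joint's range is limited). The gripper opens to 91 mm and grips with 3 to 60 N. Pads are 32 mm wide; open, the fingers measure 118 mm over their backs; the gripper's body (76 mm by 178 mm) begins 60 mm behind the grasp point.
Start: joints at [1.046, 0.494, 1.345, -0, 1.302, -0.096], TCP at [0.26, 0.568, 0.214] pointing down, gripper open.
Joint ranges: [-2.91, 2.91], [-0.82, 2.16], [0.22, 2.67], [-1.22, 4.37], [0.12, 2.79], [-3.08, 3.08]. Speed limits (rad/s): [1.89, 1.89, 2.57, 3.01, 3.01, 3.01].

## Interface

Orientations are given as a unit quaternion [w, x, y, z].
In Python, from bench import sensors, snapshot, bot gives the robot as it stands.
- The arm moves only by the shell command python3 -m creep 'ROWS' [FORCE]. ROWS is JSON, a list of rows, each a list of 7 numbers: the finger opening in cm, from 0 to 9.12, then the shift along the tool's x, y, z in cm, then the turn, a rotation vector about the tool's x, y, z in degrees. In form: [[claw, tx, ty, tz, wx, wy, wz], ...]. A call has exactly 8 rows; each row shifts and turns the commanded pose from where the row before left it, along the tool's axes as they then stand; what a row does not reach is not made up. A row lasts 1/10 s, in which the tool goes at most 50 mm and 8.59 degrees, less where a joint would pass 70% of its speed; a pose out of reach is approached as far as the arm can. A call with a gripper value outside its range is refused whole. The fingers move at their own pace and stop on an object; FORCE is the grip in N (left out, the last holds). Time passes only in rows, so rows that do not move let the fingers close, or fill a call up. It gives the time, the measured TCP pose, the force, the opening and the grip force at its end, in the units of the state.
- sensors.state(): the state, without advancing time (a new reading comes with each control period).
- snapshot(name): name is "scene" or "top"; returns a dict with "frame" (480x640x3 uint8, red, green, blue), "fx", "fy", "cx", "cy" (pixels), "R" (3x3) and "t" (3): a world point X has camera coordinates R X + t. Camera axes: x right, y down, z forward; pixel columns grow to the right and rows downward; lengths in m; the calibration is good to about 2 mm. A picture is of the moment at which its call begins. There is no depth.
- bot.finish_job(): hands the job in; it is judged then, once.
The state is a dict: "time_s": time; "q": joint angles; "joint_vel": joint speeds; "effort": joint torques, N m; "position": TCP position; "orientation": TCP orientation; "wrist_force": force on the tool from outside, world axes, zero at the start; "ft_torque": the same for the moment, N m; "opening": opening from 0.0 (shut) to 1.0 (fully open); "grasp_force": force on a finger pad.
Only numpy, scipy, OpenCV 4.12 (cv2) and the standard library are available. Lean on these libraries where they do the work, as an engineer would, in place of code of your own. Each camera call takes 0.05 s, during which the arm holds its last target. There are 200 camera calls.

## Task

Draw the steel guide shaft out of the horizontal tube on the slide unit, regrasping it along its length, until its rear end is clear of the tube and the shaft lies at rest in both V saddles of the unit. Do not let the shaft fall off the unit, and leave the other things on the bench where they are.

Things in the scene. Friction and masses are not known exactly. Their poses are not given: they have to be found in the camera images.
- unit: Slide unit bolted to the bench, place and yaw differ: dark steel base plate 160 x 520 x 14 mm with a steel tube and two V saddles in one line. Origin on the bench under the tube's open mouth; z up, y from the mouth towards the saddles (the draw direction), x away from the robot. Base plate: x -120 to 40, y -270 to 250 mm. Between and below tube, saddles and shaft it is open.
- shaft: Loose steel shaft: plain round rod 12 mm in diameter, 270 mm long over its rounded ends, about 0.24 kg. Origin at its middle, y along it, parallel to the unit's y. At the start 38 to 60 mm of it stands out of the tube's mouth, its axis at z = 120 mm. Drawn out, its front end passes over the near, then the far saddle, which carry it 1.5 mm lower than the tube does.
- shaft_lead (a point): Front end of the shaft, on its axis (+135 mm along the shaft's y): the end standing out of the tube.
- shaft_tail (a point): Rear end of the shaft, on its axis (-135 mm along the shaft's y), hidden in the tube at the start.
- tube_mouth (a point): Centre of the tube's open mouth: unit frame (0, 0, 122) mm. Tube 24 mm outside, 16 mm bore, from here back to its closed end at y = -250 mm. The fingers have the free window y = 0 to 110 mm between mouth and near saddle.
- brake_top (a point): Top of the spring brake, a 22 x 26 x 45 mm block on the tube, unit frame (0, -45, 167) mm. Its pad presses on the shaft inside with about 5 N: drawing takes up to about 10 N, differing each time, and needs a firm grip; the shaft stays where it is left.
- saddle_near (a point): Where the shaft's axis lies in the near saddle: unit frame (0, 117, 118.5) mm. Open-topped V notch, fills y = 110 to 124 mm, 56 mm wide over the cheeks, tops at z = 129 mm. Fingers around the shaft cannot pass it.
- saddle_far (a point): The same for the far saddle, alike: unit frame (0, 212, 118.5) mm, fills y = 205 to 219 mm; the window between the saddles is y = 124 to 205 mm.
- plate_edge (a point): Middle of the lower far edge of the aluminium plate overhead: unit frame (-35, 107.5, 180) mm. Plate 6 mm thick, x -110 to -35, y -35 to 250 mm, on two 30 mm columns at x = -95, y = -20 and 235 mm. A vertical gripper over the shaft meets it: reach in from the far side, tool leaning about 35 degrees, fingers pointing down and back to the robot (-x), opened under 50 mm.
- drive_block (a point): Top far edge of the drive block on the plate: unit frame (-66, 50, 222) mm. Block x -110 to -66, y 15 to 85 mm; beside it (y 139 to 197 mm) a wire spool of the same height. Nothing on the plate reaches beyond x = -65 mm or above z = 223 mm.
- housing: Bystander: round aluminium motor housing, 90 mm across, 40 mm high. Origin under its centre.
- flange: Bystander: round steel flange 80 mm across with a hub, 34 mm high. Origin under its centre.
- driver: Bystander: black-handled screwdriver, 200 mm long, lying on the bench beyond the unit. Origin underneath, near its middle.
- partsbin: Bystander: black open parts bin 120 x 100 x 50 mm beyond the unit. Origin under its centre.

How it is judged:
On the way, in this order (a step that is already met when the one before it is completed fails the run):
1. the front end has been drawn over the near saddle (y of shaft_lead in the frame of unit above 0.127 m and y of shaft_tail in the frame of unit below -0.01 m), for 0.1 s.
2. the front end has been drawn on over the far saddle, the rear still in the tube (y of shaft_lead in the frame of unit above 0.222 m and y of shaft_tail in the frame of unit below 0 m), for 0.1 s.
At the end, for the whole second after the job is handed in: The shaft's rear end is clear of the tube's mouth by 3 to 75 mm, the shaft lies in both V saddles (both ends 113.5 to 123.5 mm above the bench, parallel to the unit's line within 0.04 rad), at rest and released (y of shaft_tail in the frame of unit between 0.003 and 0.075 m and z of shaft_lead in the frame of unit between 0.1135 and 0.1235 m and z of shaft_tail in the frame of unit between 0.1135 and 0.1235 m and angle between the y axis of shaft and the y axis of unit, either way round below 0.04 rad and linear speed of shaft below 0.01 m/s and contact force between the fingers and shaft below 0.1 N); the robot touches nothing.
It fails at once if the shaft falls off the unit (an end sinks below 90 mm above the bench) (height (world z) of any of shaft_lead, shaft_tail below 0.09 m).
It fails at once if a bystander is moved more than 25 mm (distance of any of housing, flange, driver, partsbin from where it was at the start of the episode above 0.025 m).
It also fails if it takes over 51 s, if anything falls off the work surface, if the arm or the gripper's body presses on something with over 40 N, if the wrist force passes 120 N, or if a joint passes its speed limit or range.

## Working session

There is one attempt and no reset: what is moved stays moved. The work goes in short steps, Python scripts to look and compute and a shell command to move; the robot and the scene stay as the last step left them, time stands still between calls to the robot, and variables do not carry over. Pictures are saved under pics/ and viewed, at most 10 in all, crops included, and the job is handed in when it is done.

```bash
mkdir -p pics; ls; python3 - <<'E'
from bench import sensors, snapshot, bot
import cv2,numpy as np,pickle
d={}
for n in("scene","top"):
    s=snapshot(n);d[n]=s;cv2.imwrite(f"pics/{n}0.png",s["frame"][:,:,::-1])
    print(n,s["fx"],s["fy"],s["cx"],s["cy"],np.round(s["R"],4).tolist(),np.round(s["t"],4).tolist())
pickle.dump(d,open("s0.pkl","wb"))
print(sensors.state())
E
```

```text
pics
scene 535.7809515582762 535.7809515582762 329.5392944415156 238.65573183762388 [[0.2711, 0.9625, -0.0068], [0.7186, -0.207, -0.6639], [-0.6404, 0.1751, -0.7478]] [-0.1898, -0.3065, 1.471]
top 434.7231431104817 434.7231431104817 316.87380513098617 239.01115113629234 [[0.0047, -0.9999, -0.013], [-0.998, -0.0039, -0.0631], [0.063, 0.0132, -0.9979]] [0.0477, 0.5531, 1.1131]
{'time_s': 0.1, 'q': array([ 1.04650092e+00,  4.94136837e-01,  1.34602771e+00,  7.05107441e-07,
        1.30249514e+00, -9.54717316e-02]), 'joint_vel': array([ 0.00032266, -0.00040418, -0.00256514, -0.00201967,  0.00017736,
       -0.00090673]), 'effort': array([ 3.15242920e-03, -8.80237269e+01, -3.82547951e+01,  7.09855556e-02,
        4.79649834e-02, -8.28297652e-05]), 'position': array([0.25969631, 0.56814128, 0.21340212]), 'orientation': array([-1.63018736e-04,  2.12772831e-01,  9.77101549e-01, -5.08002148e-04]), 'wrist_force': array([ 0.15904058,  0.16365927, -0.05751169]), 'ft_torque': array([0.03863298, 0.05843126, 0.04238218]), 'grasp_force': 0.0, 'opening': 0.999891830666215}
```

View pics/scene0.png

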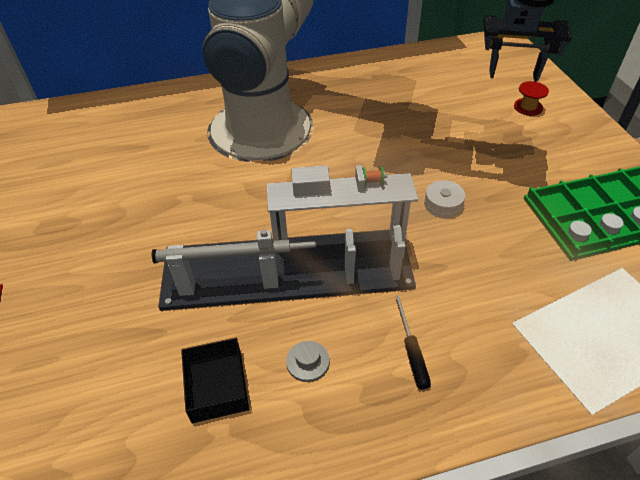

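View pics/top0.png

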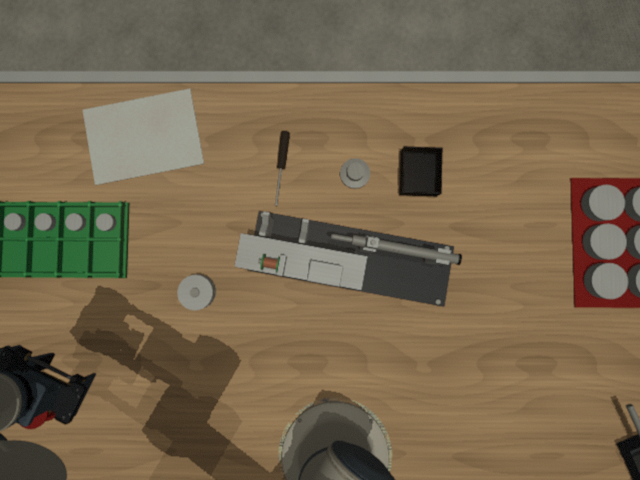

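The scene view shows the unit with its shaft end at about (315,244), mouth (290,246), saddles (350,240) and (397,235). The top view shows the lead at about (332,237) and plate corners (260,212), (453,247), (444,305). I'll zoom in on both.

```bash
python3 - <<'E'
import cv2,numpy as np,pickle
d=pickle.load(open("s0.pkl","rb"))
t=d["top"]["frame"][200:315,228:470,::-1]; s=d["scene"]["frame"][160:315,150:420,::-1]
f=lambda a,k:cv2.resize(np.clip(a.astype(float)*1.5,0,255).astype(np.uint8),None,fx=k,fy=k,interpolation=cv2.INTER_CUBIC)
cv2.imwrite("pics/tz.png",f(t,3.2)); cv2.imwrite("pics/sz.png",f(s,2.9))
E
```

```text
(no output)
```

View pics/tz.png

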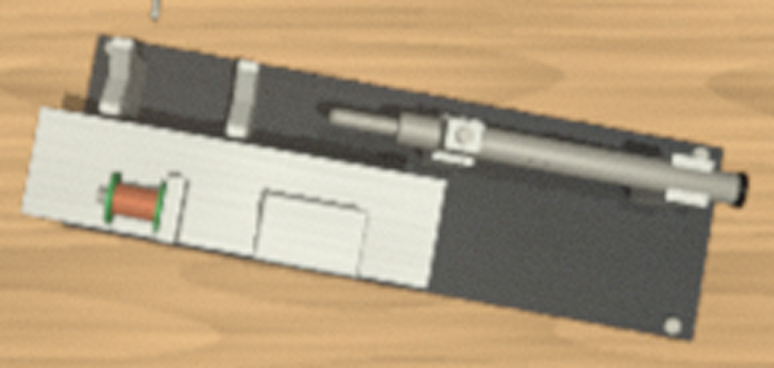

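View pics/sz.png

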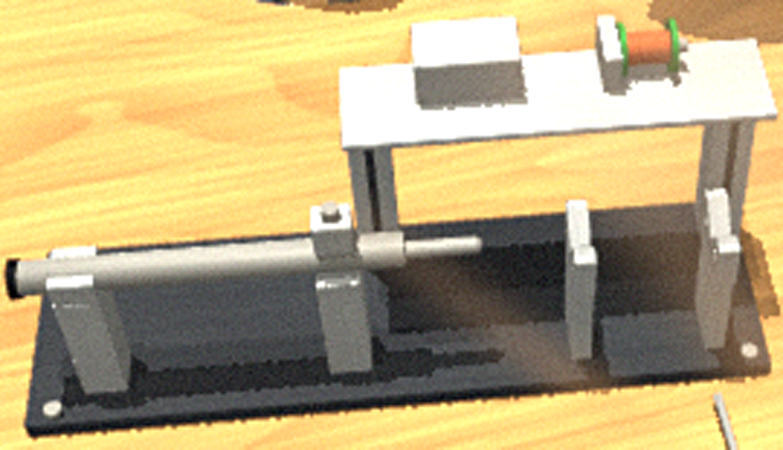

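Top crop: shaft tip (330,116), mouth (402,128), base corners (100,36), (722,148), (692,340), overhead plate corners (45,107), (445,180). Scene crop: tip (481,243), mouth (404,248), base far corners (770,372), (28,428). I'll cast rays from these and fit the unit's frame.

```bash
cat > h.py <<'E'
import numpy as np,pickle
from scipy.spatial.transform import Rotation as Ro
def ray(c,uv,z):
    R,t=np.array(c["R"]),np.array(c["t"]);o=-R.T@t
    d=R.T@np.array([(uv[0]-c["cx"])/c["fx"],(uv[1]-c["cy"])/c["fy"],1]);return o+d*(z-o[2])/d[2]
def proj(c,X):
    p=np.array(c["R"])@X+c["t"];return np.array([c["fx"]*p[0]/p[2]+c["cx"],c["fy"]*p[1]/p[2]+c["cy"]])
def tool(s):
    w,x,y,z=s["orientation"];return Ro.from_quat([x,y,z,w])
E
python3 - <<'E'
from h import *
d=pickle.load(open("s0.pkl","rb"));T,S=d["top"],d["scene"]
t=lambda u,v:(u/3.2+228,v/3.2+200)
s=lambda u,v:(u/2.9+150,v/2.9+160)
P=[(T,t(402,128),(0,0,.128)),(T,t(100,36),(.04,.25,.014)),(T,t(722,148),(.04,-.27,.014)),(T,t(692,340),(-.12,-.27,.014)),
(T,t(45,107),(-.035,.25,.186)),(T,t(445,180),(-.035,-.035,.186)),(S,s(770,372),(.04,.25,.014)),(S,s(28,425),(.04,-.27,.014))
,(S,s(404,248),(0,0,.122)),(S,s(343,140),(-.035,-.035,.186)),(S,s(775,113),(-.035,.25,.186))]
W=np.array([ray(c,uv,X[2]) for c,uv,X in P]);L=np.array([X for *_,X in P])
a=L[:,0]+1j*L[:,1];b=W[:,0]+1j*W[:,1]
k=np.vdot(a-a.mean(),b-b.mean());th=np.angle(k);o=b.mean()-np.exp(1j*th)*a.mean()
print("yaw deg",np.degrees(th),"origin",o);print(np.round(1e3*(b-o)*np.exp(-1j*th)-1e3*a,1))
for c,uv in((T,t(330,116)),(S,s(481,243))):
    p=ray(c,uv,.12);print("lead unit",(p[0]+1j*p[1]-o)*np.exp(-1j*th))
pickle.dump((o,th),open("unit.pkl","wb"))
E
```

```text
yaw deg -10.35588976009671 origin (0.545633745881867-0.03571616895667138j)
[-1.4-2.1j -4.1-2.j  -1.4+3.2j  1.6+1.4j -1.7-2.8j -0.5+0.8j  7.7-2.5j
  1.8+4.5j  1.5+0.1j -3.5+1.6j -0.1-2.2j]
lead unit (-0.0018200209970547637+0.05129460667184827j)
lead unit (0.0004996880053803106+0.05097539273840965j)
```

```bash
python3 -m creep '[[4.5,0,0,-5,0,0,8.5],[4.5,0,0,-5,0,0,8.5],[4.5,0,0,-5,0,0,8.5],[4.5,0,0,0,0,0,8.5],[4.5,0,0,0,0,0,8.5],[4.5,0,0,0,0,0,8.5],[4.5,0,0,0,0,0,8.5],[4.5,0,0,0,0,0,8.5]]' 60
cat >> h.py <<'E'
def goal(y,back=0,dx=0,dz=0,lean=35,zs=.120):
    "move in tool axes to grasp unit y, backed off along tool z (m)"
    from bench import sensors
    s=sensors.state();o,th=pickle.load(open("unit.pkl","rb"));U=Ro.from_euler('z',th)
    l=np.radians(lean);z=np.array([-np.sin(l),0,-np.cos(l)]);yy=np.array([np.cos(l),0,-np.sin(l)])
    Rt=U*Ro.from_matrix(np.c_[[0,1,0],yy,z])
    P=np.array([o.real,o.imag,0])+U.apply(np.array([dx,y,zs+dz])+z*(.019-back))
    R=tool(s)
    print("t",s["time_s"],"shift cm",np.round(100*R.inv().apply(P-s["position"]),2),"turn",np.round((R.inv()*Rt).as_rotvec(degrees=True),2),
      "rotation as z then x:",np.round((R.inv()*Rt).as_euler('ZXY',degrees=True),2))
    u=U.inv().apply(s["position"]-[o.real,o.imag,0])-(U.inv()*R).apply([0,0,.019])
    print("grasp pt in unit mm",np.round(1e3*u,1),"open mm",91.2*s["opening"],"gf",s["grasp_force"],"F",np.round(s["wrist_force"],1))
E
python3 -c "
from h import *
goal(.03,.13,dz=.10)"
```

```text
time_s: 0.9
position: [0.2597, 0.5683, 0.3635]
orientation: [0.0, 0.725, 0.689, -0.0]
wrist_force: [-0.9, 0.1, 0.1]
opening: 0.493
grasp_force: 0.0
t 0.9 shift cm [-56.71  38.33   5.29] turn [34.93  2.32  7.19] rotation as z then x: [ 7.4  34.98  0.06]
grasp pt in unit mm [-389.8  542.8  382.5] open mm 44.92556744013513 gf 0.0 F [-0.9  0.1  0.1]
```

```bash
python3 -m creep '[[4.5,-4.05,2.74,0,0,0,0],[4.5,-4.05,2.74,0,0,0,0],[4.5,-4.05,2.74,0,0,0,0],[4.5,-4.05,2.74,0,0,0,0],[4.5,-4.05,2.74,0,0,0,0],[4.5,-4.05,2.74,0,0,0,0],[4.5,-4.05,2.74,0,0,0,0],[4.5,-4.05,2.74,0,0,0,0]]' && python3 -m creep '[[4.5,-4.05,2.74,0,0,0,0],[4.5,-4.05,2.74,0,0,0,0],[4.5,-4.05,2.74,0,0,0,0],[4.5,-4.05,2.74,0,0,0,0],[4.5,-4.05,2.74,0,0,0,0],[4.5,-4.05,2.74,0,0,0,7.4],[4.5,0,0,0,8.5,0,0],[4.5,0,0,0,8.5,0,0]]'
python3 -c "
from h import *
goal(.03,.13,dz=.10)"
```

```text
time_s: 1.7
position: [0.4648, 0.233, 0.3638]
orientation: [-0.0, 0.723, 0.691, -0.0]
wrist_force: [0.7, 0.6, 0.2]
opening: 0.492
grasp_force: 0.0
time_s: 2.5
position: [0.6174, -0.0166, 0.3651]
orientation: [-0.115, 0.758, 0.635, -0.096]
wrist_force: [0.9, -0.2, 0.3]
opening: 0.495
grasp_force: 0.0
t 2.5 shift cm [-0.17  1.27  5.27] turn [17.78  0.11  0.23] rotation as z then x: [ 0.22 17.78  0.08]
grasp pt in unit mm [ 72.8  31.8 383.2] open mm 45.18445577508345 gf 0.0 F [ 0.9 -0.2  0.3]
```

```bash
python3 -m creep '[[4.5,0,1.27,4,8.5,0,0],[4.5,0,0,0,8.5,0,0],[4.5,0,0,0,0.8,0,0.2],[4.5,0,0,0,0,0,0],[4.5,0,0,0,0,0,0],[4.5,0,0,0,0,0,0],[4.5,0,0,0,0,0,0],[4.5,0,0,0,0,0,0]]'
python3 -c "
from h import *
goal(.03,.06)"
```

```text
time_s: 3.3
position: [0.6179, -0.0151, 0.3233]
orientation: [-0.228, 0.732, 0.613, -0.192]
wrist_force: [-0.4, 0.1, 0.5]
opening: 0.497
grasp_force: 0.0
t 3.3 shift cm [-0.27  6.04 16.46] turn [0.35 0.22 0.13] rotation as z then x: [0.13 0.35 0.22]
grasp pt in unit mm [ 78.2  33.3 338.9] open mm 45.35921780278502 gf 0.0 F [-0.4  0.1  0.5]
```

```bash
python3 -m creep '[[4.5,-0.27,4,0.5,0.3,0.2,0.1],[4.5,0,2,3,0,0,0],[4.5,0,0,4.5,0,0,0],[4.5,0,0,4.5,0,0,0],[4.5,0,0,3.9,0,0,0],[4.5,0,0,0,0,0,0],[4.5,0,0,0,0,0,0],[4.5,0,0,0,0,0,0]]'
python3 - <<'E'
from h import *
from bench import snapshot
import cv2
goal(.03)
o=[]
for n,(r,c) in(("top",(190,230)),("scene",(140,200))):
    s=snapshot(n);pickle.dump(s,open(n+"1.pkl","wb"));o.append(cv2.resize(s["frame"][r:r+140,c:c+200,::-1],None,fx=2,fy=2,interpolation=cv2.INTER_CUBIC)*1)
cv2.imwrite("pics/p1.png",np.clip(np.hstack(o)*1.3,0,255))
E
```

```text
time_s: 4.1
position: [0.5748, -0.01, 0.1547]
orientation: [-0.23, 0.733, 0.611, -0.192]
wrist_force: [0.5, -0.4, 0.6]
opening: 0.492
grasp_force: 0.0
t 4.1 shift cm [-0.05  0.01  6.12] turn [0.09 0.01 0.02] rotation as z then x: [0.02 0.09 0.01]
grasp pt in unit mm [ 34.9  30.5 170.3] open mm 44.864670157172654 gf 0.0 F [ 0.5 -0.4  0.6][ WARN:0@0.922] global loadsave.cpp:1063 imwrite_ Unsupported depth image for selected encoder is fallbacked to CV_8U.
```

View pics/p1.png

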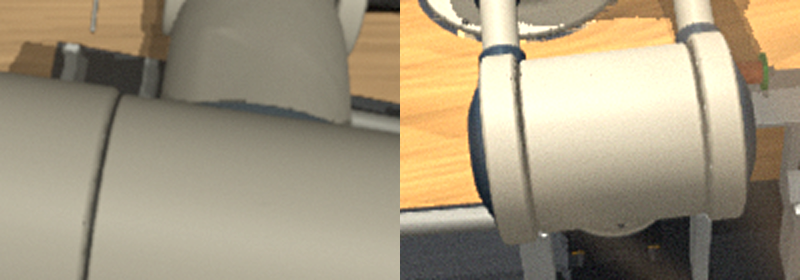

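The arm hides the shaft in both views; only the fingertips show near (578,255) and (655,250), in the window between tube support and near saddle. I'll go in and close gently, watching the forces.

```bash
python3 -m creep '[[4.5,0,0,2.1,0,0,0],[4.5,0,0,2,0,0,0],[4.5,0,0,2,0,0,0],[4.5,0,0,0,0,0,0],[0.5,0,0,0,0,0,0],[0.5,0,0,0,0,0,0],[0.5,0,0,0,0,0,0],[0.5,0,0,0,0,0,0]]' 8
python3 -c "
from h import *
goal(.03)"
```

```text
time_s: 5.0
position: [0.5394, -0.0037, 0.1039]
orientation: [-0.231, 0.732, 0.611, -0.193]
wrist_force: [0.2, 0.6, 0.7]
opening: 0.176
grasp_force: 0.0
t 5.0 shift cm [-0.04  0.05 -0.1 ] turn [-0.03  0.02  0.02] rotation as z then x: [ 0.02 -0.03  0.02]
grasp pt in unit mm [ -1.   30.4 119.5] open mm 16.021315305091797 gf 0.0 F [0.2 0.6 0.7]
```

```bash
python3 -m creep '[[0.5,0,0,0,0,0,0],[0.5,0,0,0,0,0,0],[0.5,0,0,0,0,0,0],[0.5,0,0,0,0,0,0],[0.5,0,0,0,0,0,0],[0.5,0,0,0,0,0,0],[0.5,0,0,0,0,0,0],[0.5,0,0,0,0,0,0]]' 8
python3 -c "
from h import *
goal(.03)
from bench import sensors
s=sensors.state();print('F tool',tool(s).inv().apply(s['wrist_force']))"
```

```text
time_s: 5.8
position: [0.5388, -0.0036, 0.1036]
orientation: [-0.231, 0.732, 0.611, -0.193]
wrist_force: [2.6, 0.1, -2.0]
opening: 0.132
grasp_force: 8.0
t 5.8 shift cm [-0.04  0.08 -0.16] turn [-0.09  0.02  0.02] rotation as z then x: [ 0.02 -0.09  0.02]
grasp pt in unit mm [ -1.6  30.4 119.1] open mm 12.019413816652612 gf 8.002176582813263 F [ 2.6  0.1 -2. ]
F tool [0.59747703 3.20295042 0.17931754]
```

```bash
python3 -m creep '[[0.5,0,0.07,0,0,0,0],[0.5,0,0,0,0,0,0],[0.5,0,0,0,0,0,0],[0.5,0.3,0,0,0,0,0],[0.5,0.5,0,0,0,0,0],[0.5,0.5,0,0,0,0,0],[0.5,0.5,0,0,0,0,0],[0.5,0,0,0,0,0,0]]' 55
python3 -c "
from h import *
goal(.088)
from bench import sensors
s=sensors.state();print('F tool',tool(s).inv().apply(s['wrist_force']))"
```

```text
time_s: 6.6
position: [0.5423, 0.0139, 0.1032]
orientation: [-0.231, 0.732, 0.611, -0.194]
wrist_force: [-0.2, -3.6, 4.3]
opening: 0.119
grasp_force: 55.0
t 6.6 shift cm [ 3.98  0.04 -0.18] turn [-0.13  0.08 -0.01] rotation as z then x: [-0.01 -0.13  0.08]
grasp pt in unit mm [ -1.2  48.2 118.8] open mm 10.824165418655703 gf 54.997100830078125 F [-0.2 -3.6  4.3]
F tool [-3.53399073 -2.09458115 -3.81163606]
```

```bash
python3 -m creep '[[0.5,0.6,0,0,0,0,0],[0.5,0.7,0,0,0,0,0],[0.5,0.7,0,0,0,0,0],[0.5,0.7,0,0,0,0,0],[0.5,0.7,0,0,0,0,0],[0.5,0.6,0,0,0,0,0],[0.5,0,0,0,0,0,0],[0.5,0,0,0,0,0,0]]'
python3 -c "
from h import *
goal(.088)
from bench import sensors
s=sensors.state();print('F tool',tool(s).inv().apply(s['wrist_force']))"
```

```text
time_s: 7.4
position: [0.5496, 0.0537, 0.1031]
orientation: [-0.232, 0.732, 0.611, -0.193]
wrist_force: [0.4, 1.6, 2.2]
opening: 0.117
grasp_force: 55.0
t 7.4 shift cm [-0.07  0.03 -0.18] turn [-0.12  0.01  0.03] rotation as z then x: [ 0.03 -0.12  0.01]
grasp pt in unit mm [ -1.2  88.7 118.6] open mm 10.7020907454059 gf 54.999715089797974 F [0.4 1.6 2.2]
F tool [ 1.65678996 -1.2364712  -1.87831575]
```

```bash
python3 -m creep '[[2.6,0,0,0,0,0,0],[2.6,0,0,0,0,0,0],[2.6,0,0,0,0,0,0],[2.6,0,0,0,0,0,0],[2.6,-2.2,0,0,0,0,0],[2.6,-2.2,0,0,0,0,0],[2.6,-2.0,0,0,0,0,0],[2.6,0,0,0,0,0,0]]'
python3 -c "
from h import *
goal(.024)
from bench import sensors
s=sensors.state();print('F tool',tool(s).inv().apply(s['wrist_force']))"
```

```text
time_s: 8.2
position: [0.5378, -0.0129, 0.1032]
orientation: [-0.232, 0.733, 0.61, -0.193]
wrist_force: [-0.1, 0.4, -0.1]
opening: 0.28
grasp_force: 0.0
t 8.2 shift cm [ 0.3   0.   -0.15] turn [-0.11 -0.05 -0.15] rotation as z then x: [-0.15 -0.11 -0.05]
grasp pt in unit mm [ -0.9  21.  118.8] open mm 25.5814229772412 gf 0.0 F [-0.1  0.4 -0.1]
F tool [ 0.36786053 -0.10842461  0.16129502]
```

```bash
python3 -m creep '[[0.5,0.1,0,-0.1,0,0,0],[0.5,0,0,0,0,0,0],[0.5,0,0,0,0,0,0],[0.5,0,0,0,0,0,0],[0.5,0,0,0,0,0,0],[0.5,0,0,0,0,0,0],[0.5,0.3,0,0,0,0,0],[0.5,0.5,0,0,0,0,0]]'
python3 -c "
from h import *
goal(.089)
from bench import sensors
s=sensors.state();print('F tool',tool(s).inv().apply(s['wrist_force']))"
```

```text
time_s: 9.0
position: [0.5402, -0.0016, 0.104]
orientation: [-0.231, 0.732, 0.61, -0.194]
wrist_force: [-1.5, -8.8, 3.3]
opening: 0.122
grasp_force: 55.0
t 9.0 shift cm [ 5.64  0.01 -0.08] turn [-0.12  0.09 -0.04] rotation as z then x: [-0.04 -0.12  0.09]
grasp pt in unit mm [ -0.5  32.6 119.5] open mm 11.123391289323449 gf 55.000702142715454 F [-1.5 -8.8  3.3]
F tool [-8.96102824 -1.81501891 -2.69900768]
```

```bash
python3 -m creep '[[0.5,0.7,0,0,0,0,0],[0.5,0.8,0,0,0,0,0],[0.5,0.8,0,0,0,0,0],[0.5,0.8,0,0,0,0,0],[0.5,0.8,0,0,0,0,0],[0.5,0.8,0,0,0,0,0],[0.5,0.8,0,0,0,0,0],[0.5,0,0,0,0,0,0]]'
python3 - <<'E'
from h import *
goal(.089)
from bench import sensors,snapshot
import cv2
s=sensors.state();print('F tool',tool(s).inv().apply(s['wrist_force']))
o=[]
for n,(r,c) in(("top",(180,220)),("scene",(170,290))):
    s=snapshot(n);o.append(cv2.resize(s["frame"][r:r+130,c:c+130,::-1],None,fx=3,fy=3,interpolation=cv2.INTER_CUBIC))
cv2.imwrite("pics/p2.png",np.clip(np.hstack(o)*1.3,0,255).astype(np.uint8))
E
```

```text
time_s: 9.8
position: [0.5502, 0.0541, 0.1038]
orientation: [-0.232, 0.732, 0.611, -0.193]
wrist_force: [0.4, 4.8, 0.4]
opening: 0.118
grasp_force: 55.0
t 9.8 shift cm [-0.02  0.02 -0.1 ] turn [-0.12  0.03  0.06] rotation as z then x: [ 0.06 -0.12  0.03]
grasp pt in unit mm [ -0.7  89.2 119.3] open mm 10.789527681096125 gf 55.00041961669922 F [0.4 4.8 0.4]
F tool [ 4.74586951 -0.65231217 -0.08339761]
```

View pics/p2.png

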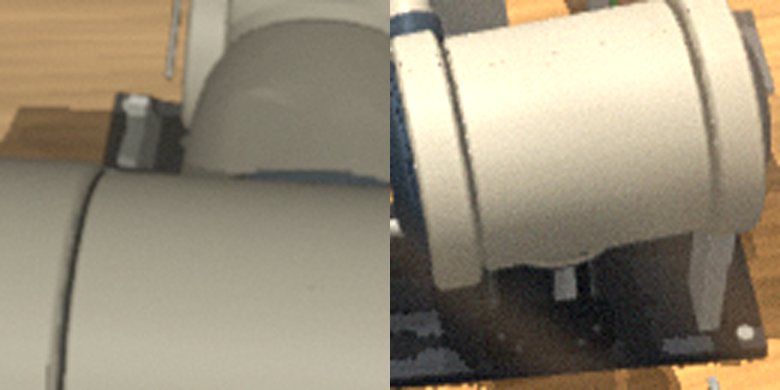

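The arm covers the shaft end, with only the far saddle's outer cheek visible at (140,130) in the left half. The drag force and constant opening say the shaft followed, so I'll regrasp.

```bash
python3 -m creep '[[2.6,0,0,0,0,0,0],[2.6,0,0,0,0,0,0],[2.6,0,0,0,0,0,0],[2.6,0,0,0,0,0,0],[2.6,-2.2,0,0,0,0,0],[2.6,-2.2,0,0,0,0,0],[2.6,-2.1,0,0,0,0,0],[2.6,0,0,0,0,0,0]]'
python3 -c "
from h import *
goal(.024)
from bench import sensors
s=sensors.state();print('F tool',tool(s).inv().apply(s['wrist_force']))"
python3 -m creep '[[0.5,0,0,0,0,0,0],[0.5,0,0,0,0,0,0],[0.5,0,0,0,0,0,0],[0.5,0,0,0,0,0,0],[0.5,0,0,0,0,0,0],[0.5,0,0,0,0,0,0],[0.5,0,0,0,0,0,0],[0.5,0,0,0,0,0,0]]'
python3 -c "
from h import *
goal(.089)
from bench import sensors
s=sensors.state();print('F tool',tool(s).inv().apply(s['wrist_force']))"
```

```text
time_s: 10.7
position: [0.5381, -0.0142, 0.104]
orientation: [-0.232, 0.733, 0.61, -0.193]
wrist_force: [0.5, 0.8, -0.3]
opening: 0.284
grasp_force: 0.0
t 10.7 shift cm [ 0.42  0.   -0.05] turn [-0.11 -0.04 -0.15] rotation as z then x: [-0.15 -0.11 -0.04]
grasp pt in unit mm [ -0.3  19.8 119.6] open mm 25.8702243920277 gf 0.0 F [ 0.5  0.8 -0.3]
F tool [0.86430759 0.40181143 0.03746488]
time_s: 11.5
position: [0.5386, -0.0106, 0.104]
orientation: [-0.232, 0.732, 0.611, -0.193]
wrist_force: [-0.2, -5.0, 2.0]
opening: 0.118
grasp_force: 55.0
t 11.5 shift cm [ 6.55  0.02 -0.07] turn [-0.11  0.03  0.02] rotation as z then x: [ 0.02 -0.11  0.03]
grasp pt in unit mm [ -0.5  23.5 119.5] open mm 10.757272201257175 gf 54.999677538871765 F [-0.2 -5.   2. ]
F tool [-4.91300913 -0.5794973  -2.01591811]
```

```bash
python3 -m creep '[[0.5,0.5,0,0,0,0,0],[0.5,0.9,0,0,0,0,0],[0.5,1.0,0,0,0,0,0],[0.5,1.0,0,0,0,0,0],[0.5,1.0,0,0,0,0,0],[0.5,1.0,0,0,0,0,0],[0.5,0.9,0,0,0,0,0],[0.5,0.2,0,0,0,0,0]]'
python3 -c "
from h import *
goal(.089)
from bench import sensors
s=sensors.state();print('F tool',tool(s).inv().apply(s['wrist_force']))"
python3 -m creep '[[2.6,0,0,0,0,0,0],[2.6,0,0,0,0,0,0],[2.6,0,0,0,0,0,0],[2.6,0,0,0,0,0,0],[2.6,-2.2,0,0,0,0,0],[2.6,-2.2,0,0,0,0,0],[2.6,-2.0,0,0,0,0,0],[2.6,0,0,0,0,0,0]]'
python3 - <<'E'
from h import *
goal(.024)
from bench import snapshot
import cv2
o=[]
for n,(r,c) in(("top",(180,210)),("scene",(170,290))):
    s=snapshot(n);o.append(cv2.resize(s["frame"][r:r+130,c:c+130,::-1],None,fx=3,fy=3,interpolation=cv2.INTER_CUBIC))
cv2.imwrite("pics/p3.png",np.clip(np.hstack(o)*1.3,0,255).astype(np.uint8))
E
```

```text
time_s: 12.3
position: [0.5504, 0.0545, 0.1037]
orientation: [-0.232, 0.732, 0.611, -0.193]
wrist_force: [-0.0, -0.7, -2.1]
opening: 0.121
grasp_force: 55.0
t 12.3 shift cm [-0.06  0.01 -0.09] turn [-0.1   0.01  0.07] rotation as z then x: [ 0.07 -0.1   0.01]
grasp pt in unit mm [ -0.6  89.6 119.3] open mm 11.014910985383803 gf 54.99885857105255 F [-0.  -0.7 -2.1]
F tool [-0.7234848   1.28627017  1.64146068]
time_s: 13.1
position: [0.5384, -0.013, 0.1041]
orientation: [-0.232, 0.733, 0.61, -0.193]
wrist_force: [0.0, -0.5, 0.2]
opening: 0.284
grasp_force: 0.0
t 13.1 shift cm [ 0.3   0.   -0.05] turn [-0.1  -0.05 -0.15] rotation as z then x: [-0.15 -0.1  -0.05]
grasp pt in unit mm [ -0.3  21.  119.6] open mm 25.88916393352373 gf 0.0 F [ 0.  -0.5  0.2]
```

View pics/p3.png

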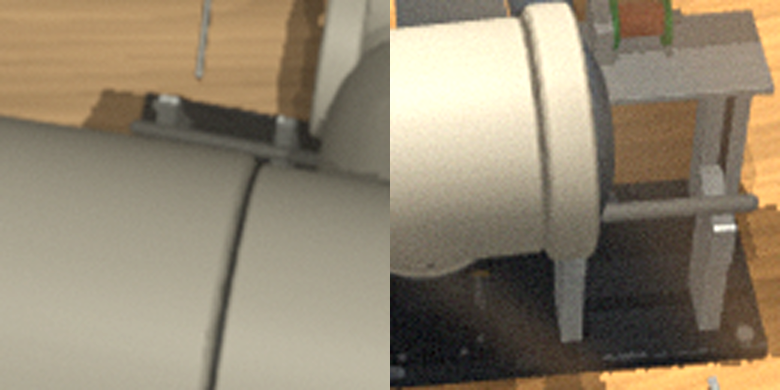

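The shaft now lies across both saddles: lead at scene pixel (411.7,237.3) and top pixel (254.3,222.7). I'll measure the lead.

```bash
python3 - <<'E'
from h import *
d=pickle.load(open("s0.pkl","rb"));o,th=pickle.load(open("unit.pkl","rb"))
for n,uv in(("scene",(411.7,237.3)),("top",(254.3,222.7))):
    p=ray(d[n],uv,.119);print(n,(p[0]+1j*p[1]-o)*np.exp(-1j*th))
E
```

```text
scene (0.0014768923509681647+0.23725792776370358j)
top (-0.003500477769214444+0.23672161530266145j)
```

```bash
python3 -m creep '[[0.5,0,0,0,0,0,0],[0.5,0,0,0,0,0,0],[0.5,0,0,0,0,0,0],[0.5,0,0,0,0,0,0],[0.5,0,0,0,0,0,0],[0.5,0,0,0,0,0,0],[0.5,0,0,0,0,0,0],[0.5,0.3,0,0,0,0,0]]'
python3 -m creep '[[0.5,0.7,0,0,0,0,0],[0.5,0.9,0,0,0,0,0],[0.5,0.9,0,0,0,0,0],[0.5,0.9,0,0,0,0,0],[0.5,0.9,0,0,0,0,0],[0.5,0.8,0,0,0,0,0],[0.5,0.6,0,0,0,0,0],[0.5,0.2,0,0,0,0,0]]'
python3 -c "
from h import *
goal(.085,zs=.1185)
from bench import sensors
s=sensors.state();print('F tool',tool(s).inv().apply(s['wrist_force']))"
```

```text
time_s: 14.0
position: [0.5393, -0.007, 0.1039]
orientation: [-0.231, 0.732, 0.611, -0.193]
wrist_force: [0.3, -0.5, -0.8]
opening: 0.121
grasp_force: 55.0
time_s: 14.8
position: [0.55, 0.0521, 0.1039]
orientation: [-0.231, 0.732, 0.611, -0.193]
wrist_force: [-0.2, -0.5, -2.2]
opening: 0.115
grasp_force: 55.0
t 14.8 shift cm [-0.21  0.1   0.05] turn [-0.1   0.04  0.05] rotation as z then x: [ 0.05 -0.1   0.04]
grasp pt in unit mm [ -0.5  87.1 119.5] open mm 10.458236767461472 gf 55.00144600868225 F [-0.2 -0.5 -2.2]
F tool [-0.54929643  1.17138046  1.86660067]
```

```bash
python3 -m creep '[[0.5,0,0.04,0.06,0,0,0],[0.5,0,0,0,0,0,0],[0.5,0,0,0,0,0,0],[0.5,0,0,0,0,0,0],[0.5,0,0,0,0,0,0],[0.5,0,0,0,0,0,0],[0.5,0,0,0,0,0,0],[0.5,0,0,0,0,0,0]]' 5
python3 -m creep '[[1.6,0,0,0,0,0,0],[2.0,0,0,0,0,0,0],[2.6,0,0,0,0,0,0],[3.5,0,0,0,0,0,0],[4.5,0,0,0,0,0,0],[4.5,0,0,0,0,0,0],[4.5,0,0,0,0,0,0],[4.5,0,0,0,0,0,0]]'
python3 -m creep '[[4.5,0,0,-1,0,0,0],[4.5,0,0,-2,0,0,0],[4.5,0,0,-4,0,0,0],[4.5,0,0,-4.5,0,0,0],[4.5,0,0,-4.5,0,0,0],[4.5,0,0,-4.5,0,0,0],[4.5,0,0,-4.5,0,0,0],[4.5,0,0,-4.5,0,0,0]]'
```

```text
time_s: 15.6
position: [0.5499, 0.0512, 0.1032]
orientation: [-0.231, 0.732, 0.611, -0.193]
wrist_force: [0.3, -0.3, -0.1]
opening: 0.128
grasp_force: 5.0
time_s: 16.4
position: [0.55, 0.0514, 0.1032]
orientation: [-0.231, 0.732, 0.611, -0.193]
wrist_force: [0.0, -0.1, 0.3]
opening: 0.489
grasp_force: 0.0
time_s: 17.2
position: [0.6981, 0.0218, 0.3343]
orientation: [-0.231, 0.733, 0.611, -0.192]
wrist_force: [58.7, 3.5, -39.5]
opening: 0.496
grasp_force: 0.0
```

```bash
python3 - <<'E'
from h import *
goal(.085)
from bench import snapshot,sensors
import cv2
print(np.round(sensors.state()["q"],3))
o=[]
for n in("top","scene"):
    s=snapshot(n);pickle.dump(s,open(n+"4.pkl","wb"));o.append(s["frame"][80:400,150:550,::-1])
cv2.imwrite("pics/p4.png",np.clip(np.hstack(o)*1.3,0,255).astype(np.uint8))
s=sensors.state();print(s["time_s"],s["wrist_force"],s["ft_torque"],s["joint_vel"])
E
```

```text
t 17.2 shift cm [ 0.05  0.81 27.46] turn [ 0.08 -0.09 -0.01] rotation as z then x: [-0.01  0.08 -0.09]
grasp pt in unit mm [150.5  84.  349.8] open mm 45.18968413448585 gf 0.0 F [ 58.7   3.5 -39.5]
[-0.083  0.975  0.219  0.103  2.552  0.166]
17.3 [ 0.09573325 -0.48207215 -0.46168396] [-0.15938102 -0.28952515 -0.05164845] [ 0.00678627 -0.00486575 -0.0607798  -0.01314218 -0.13436944 -0.01341046]
```

View pics/p4.png

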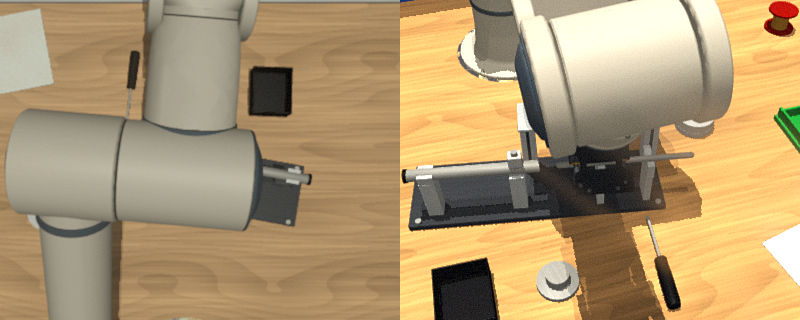

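The shaft spans both saddles, with its lead at scene pixel (440,235). The arm is at its joint-3 limit, so I'll ease it back off and measure.

```bash
python3 -m creep '[[4.5,0,0,1,0,0,0],[4.5,0,0,2,0,0,0],[4.5,0,0,2,0,0,0],[4.5,0,0,1,0,0,0],[4.5,0,0,0,0,0,0],[4.5,0,0,0,0,0,0],[4.5,0,0,0,0,0,0],[4.5,0,0,0,0,0,0]]'
python3 - <<'E'
from h import *
from bench import snapshot,sensors
import cv2
o,th=pickle.load(open("unit.pkl","rb"))
d=snapshot("scene");print(np.round(sensors.state()["q"],3))
p=ray(d,(440,235),.1185);print((p[0]+1j*p[1]-o)*np.exp(-1j*th))
cv2.imwrite("pics/p5.png",np.clip(cv2.resize(d["frame"][180:300,240:460,::-1],None,fx=3.5,fy=3.5,interpolation=cv2.INTER_CUBIC)*1.4,0,255).astype(np.uint8))
E
```

```text
time_s: 18.1
position: [0.6664, 0.0281, 0.2839]
orientation: [-0.229, 0.733, 0.611, -0.189]
wrist_force: [0.3, -0.2, 1.3]
opening: 0.493
grasp_force: 0.0
[-0.079  0.889  0.53   0.082  2.322  0.14 ]
(0.0006116190256972437+0.2933132489705596j)
```

View pics/p5.png

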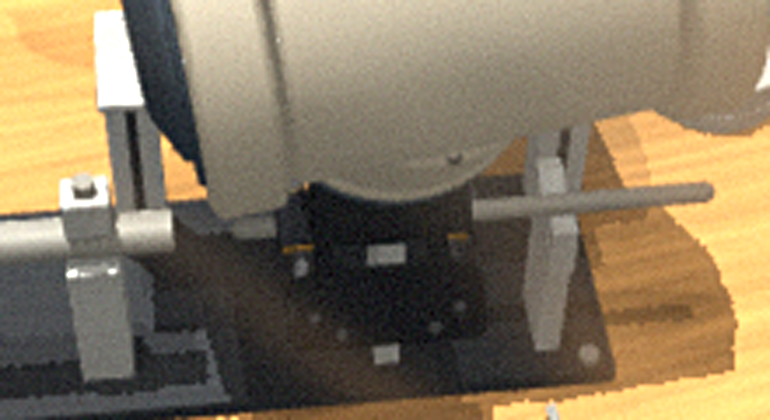

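The shaft's tail end, at crop (235,227), is well clear of the mouth at (172,230). The lead is at (713,191) and the shaft lies straight in the saddles, so its tail is about 25–30 mm out. I'll hand in.

```bash
python3 -c "
from bench import bot
print(bot.finish_job())"
```

```text
the job is handed in; nothing more can be done
None
```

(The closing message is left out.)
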